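# Gauge a microscope spacer collar on a stepped cone and sort it

### The job

Take the collar standing next to the board's end stop, slide it down over the stepped cone until it stops square on a step, and press it home there with about 12 N so that the sprung cone visibly sinks (never load the gauge with more than 20 N). Read which step it stopped on, counting from the cone's tip, then take it off and set it down, without dropping it, flat in the tray bay with that number of pips. Leave the other two collars where they stand and do not disturb the other things on the bench.

Things in the scene. Friction and masses are not known exactly. Their poses are not given: they have to be found in the camera images.
- collar_a: one of three aluminium collars that look alike outside: 46 mm outside diameter, 20 mm tall, about 80 g, with a plain through bore of 14, 19, 24 or 29 mm (which one is not told; no two alike). They stand flat, bore upright, in the three places of the board. Origin: centre of the underside; z: along the bore, up.
- collar_b: one of three aluminium collars that look alike outside: 46 mm outside diameter, 20 mm tall, about 80 g, with a plain through bore of 14, 19, 24 or 29 mm (which one is not told; no two alike). They stand flat, bore upright, in the three places of the board. Origin: centre of the underside; z: along the bore, up.
- collar_c: one of three aluminium collars that look alike outside: 46 mm outside diameter, 20 mm tall, about 80 g, with a plain through bore of 14, 19, 24 or 29 mm (which one is not told; no two alike). They stand flat, bore upright, in the three places of the board. Origin: centre of the underside; z: along the bore, up.
- board: black plate 90 x 270 mm, 4 mm thick, fixed on the bench, with a bare metal end stop standing 14 mm above it (70 x 8 mm) across its +y end. Three collars stand in a row on it, 80 mm apart along its y, in the middle of its width. Origin: centre of its underside; y points along the row to the end stop.
- first_place (a point): on the board's upper face, centre of the place next to the end stop (80 mm from the board's centre along its +y): the first in the row. The collar standing here is the one to gauge; the end stop's near face is 47 mm from this point.
- gauge: cone gauge fixed on the bench: grey base 100 x 100 x 16 mm, 52 mm round guide up to 22 mm, out of it an upright steel stepped cone up to 78 mm. A 6 mm nose, then lands of 12, 17, 22, 27, 32 mm diameter (one dark line each), joined by four 45 degree shoulders 2.5 mm high: steps 1 to 4 from the top. Origin: centre of the underside, on the cone's axis; z up.
- cone_tip (a point): centre of the cone's flat 5 mm wide tip, 78 mm above the bench when not pressed. A collar passes lands narrower than its bore with 1 mm to spare all round and stops with its underside's bore edge on the first shoulder too wide for it: underside 13, 23.5, 34 or 44.5 mm below the tip at steps 1, 2, 3, 4 (bores 14, 19, 24, 29 mm).
- cone (a joint): how far the cone is pushed down into its base, m, 0 (up) to 0.005 (bottomed). It is carried by a stiff spring: starts to sink at about 4.5 N and then 4 N per mm (9.3 N at 1.2 mm, 14.5 N at 2.5 mm, over 22 N near the end), and springs back when let go.
- tray: grey sorting tray 96 x 308 mm fixed on the bench; floor 4 mm thick, rims and dividers 4 mm wide, up to 9 mm above the bench: four bays in a row along y, 88 (x) by 72 (y) mm inside, 76 mm apart. A pale 22 mm wide lip, 6 mm high, on its -x (robot) side has 1, 2, 3, 4 black pips before the bays, 1 at the +y end. Origin: centre of the underside.
- bay1 (a point): centre of the floor (4 mm above the bench) of the bay marked with 1 pip: for collars that stop at step 1. Axes as the tray's.
- bay2 (a point): centre of the floor (4 mm above the bench) of the bay marked with 2 pips: for collars that stop at step 2. Axes as the tray's.
- bay3 (a point): centre of the floor (4 mm above the bench) of the bay marked with 3 pips: for collars that stop at step 3. Axes as the tray's.
- bay4 (a point): centre of the floor (4 mm above the bench) of the bay marked with 4 pips: for collars that stop at step 4. Axes as the tray's.
- objective: microscope objective standing on its thread, 28 mm diameter, 45 mm tall; a bystander. Origin: centre of the underside.
- oil_bottle: small amber jar, 32 mm diameter, 65 mm tall; a bystander. Origin: centre of the underside.
- dish: shallow open glass dish, 90 mm diameter, 15 mm tall; a bystander. Origin: centre of the underside.
- driver: screwdriver lying on the bench, 170 mm long; a bystander. Origin: on the tool's axis or underside, x along the tool.
- lens_cap: black cap lying flat, 52 mm diameter, 12 mm tall; a bystander. Origin: centre of the underside.
There are look-alikes about, which are no part of the job. Leave any orange or pink look-alike of the collar_b alone. What is shaped like the collar_c but green is not meant.

How it is judged (in metres and radians):
On the way:
1. the collar from the board's first place is pressed square onto its step, the cone sunk at least 1.2 mm (about 9 N), for 0.2 s (not (horizontal distance between collar_a and first_place below 0.035 m) and not (horizontal distance between collar_b and first_place below 0.035 m) and not (horizontal distance between collar_c and first_place below 0.035 m) and ((value of joint cone above 0.0012 m and contact force between collar_a and gauge above 6 N and horizontal distance between collar_a and cone_tip below 0.004 m and angle between collar_a's own z axis and vertical below 0.08 rad and z of collar_a in the frame of cone_tip between -0.037 and -0.031 m) or (value of joint cone above 0.0012 m and contact force between collar_b and gauge above 6 N and horizontal distance between collar_b and cone_tip below 0.004 m and angle between collar_b's own z axis and vertical below 0.08 rad and z of collar_b in the frame of cone_tip between -0.016 and -0.01 m) or (value of joint cone above 0.0012 m and contact force between collar_c and gauge above 6 N and horizontal distance between collar_c and cone_tip below 0.004 m and angle between collar_c's own z axis and vertical below 0.08 rad and z of collar_c in the frame of cone_tip between -0.0475 and -0.0415 m))), for 0.2 s.
At the end, for the whole second after the job is handed in: The collar from beside the end stop lies flat, at rest, on the floor of the bay whose pips match its step (centre within 24 mm along x, 17 mm along y of the bay's centre; tilt under 0.08 rad). The first place is empty and the other two collars are within 15 mm of where they stood (not (horizontal distance between collar_a and first_place below 0.035 m) and not (horizontal distance between collar_b and first_place below 0.035 m) and not (horizontal distance between collar_c and first_place below 0.035 m) and ((x of collar_a in the frame of bay3 between -0.024 and 0.024 m and y of collar_a in the frame of bay3 between -0.017 and 0.017 m and z of collar_a in the frame of bay3 between -0.003 and 0.003 m and angle between collar_a's own z axis and vertical below 0.08 rad and linear speed of collar_a below 0.02 m/s and distance of each of collar_b, collar_c from where it was at the start of the episode below 0.015 m) or (x of collar_b in the frame of bay1 between -0.024 and 0.024 m and y of collar_b in the frame of bay1 between -0.017 and 0.017 m and z of collar_b in the frame of bay1 between -0.003 and 0.003 m and angle between collar_b's own z axis and vertical below 0.08 rad and linear speed of collar_b below 0.02 m/s and distance of each of collar_a, collar_c from where it was at the start of the episode below 0.015 m) or (x of collar_c in the frame of bay4 between -0.024 and 0.024 m and y of collar_c in the frame of bay4 between -0.017 and 0.017 m and z of collar_c in the frame of bay4 between -0.003 and 0.003 m and angle between collar_c's own z axis and vertical below 0.08 rad and linear speed of collar_c below 0.02 m/s and distance of each of collar_a, collar_b from where it was at the start of the episode below 0.015 m))); the robot touches nothing.
It fails at once if the gauge is loaded with more than 22 N (contact force between anything else and gauge above 22 N).
It fails at once if a collar is dropped or thrown into the tray (moving faster than 0.5 m/s within 40 mm above its floor) ((z of collar_a in the frame of tray below 0.044 m and linear speed of collar_a above 0.5 m/s and x of collar_a in the frame of tray between -0.05 and 0.05 m and y of collar_a in the frame of tray between -0.155 and 0.155 m) or (z of collar_b in the frame of tray below 0.044 m and linear speed of collar_b above 0.5 m/s and x of collar_b in the frame of tray between -0.05 and 0.05 m and y of collar_b in the frame of tray between -0.155 and 0.155 m) or (z of collar_c in the frame of tray below 0.044 m and linear speed of collar_c above 0.5 m/s and x of collar_c in the frame of tray between -0.05 and 0.05 m and y of collar_c in the frame of tray between -0.155 and 0.155 m)).
It fails at once if a bystander is moved by more than 30 mm (distance of any of objective, oil_bottle, dish, driver, lens_cap from where it was at the start of the episode above 0.03 m).
It also fails if it takes over 58 s, if anything falls off the work surface, if the arm or the gripper's body presses on something with over 40 N, if the wrist force passes 120 N, or if a joint passes its speed limit or range.

### The arm

A 6-joint arm with a two-finger parallel gripper is mounted at the origin on the work surface. World frame = base frame: x ahead of the robot, y to its left, z up, the work surface at z = 0. Lengths are in m, angles in degrees, forces in N, time in s.
With the tool pointing down it reaches from about 0.35 to 0.875 m from the base axis. Payload 4.2 kg.
Tool frame: the origin (TCP) lies at the very end of the fingers, on their centre line; the grasp point (between the pads) lies 19 mm behind it; z points along the fingers, y is the line along which they close (so a half turn about z gives the same grasp; the last joint's range is limited). The gripper opens to 87 mm and grips with 3 to 60 N. Pads are 19 mm wide; open, the fingers measure 117 mm over their backs; the gripper's body (75 mm by 190 mm) begins 51 mm behind the grasp point.
Start: joints at [81.28, 22.042, 0.453, 0, -68.411, -14.817], TCP at [0.25, 0.573, 0.223] pointing down, gripper open.
Joint ranges: [-179.83, 179.83], [-69.29, 118.12], [-61.27, 80.66], [-181.25, 117.63], [-171.15, -9.14], [-177.46, 177.46]. Speed limits (degrees/s): [159.86, 159.86, 180, 180, 180, 180].

### API

Orientations are given as a 3x3 rotation matrix whose columns are the frame's x, y, z axes.
In Python, from station import monitor, cams, ticket gives the robot as it stands.
- The arm moves only by the tool drive_tool, never from a script. Its argument "moves" is a list of rows, each an object with "delta_pos": the shift along the tool's x, y, z in mm, a list of three; "turn": the turn about the tool's z in rad; "claw": the opening, from 0 (shut) to 1 (fully open). A call has 1 to 12 rows; each row shifts and turns the commanded pose from where the row before left it, along the tool's axes as they then stand; what a row does not reach is not made up. A row lasts 1/8 s, in which the tool goes at most 62.5 mm and 10.7 degrees, less where a joint would pass 70% of its speed; a pose out of reach is approached as far as the arm can. A call is refused whole if a number of a shift passes 62.5 or a number of a turn 0.188, either way. A call with a gripper value outside its range is refused whole. The fingers move at their own pace and stop on an object; the grip force is fixed at half the most. Time passes only in rows, so rows that do not move let the fingers close. It gives the time, the measured TCP pose, the force, the opening and the grip force at its end, in the units of the state.
- monitor.sense(): the state, without advancing time (a new reading comes with each control period).
- cams.capture(name): name is "scene" or "top" or "wrist"; returns a dict with "color" (384x512x3 uint8, red, green, blue), "range_z" (384x512 float32, m along the optical axis (not along the pixel's ray), 0 where there is no reading), "vertical_fov" (degrees; the focal length in pixels is half the picture's height over the tangent of half this angle, whatever the lens; pixels are square), "cx", "cy" (the principal point, pixels), "dist" ([k1, k2, p1, p2, k3] as OpenCV has them; the pictures are not rectified), "extrinsics" (4x4, takes a point from camera to world coordinates). Camera axes: x right, y down, z forward; pixel columns grow to the right and rows downward; lengths in m; the calibration is good to about 2 mm. A picture is of the moment at which its call begins.
- ticket.finish_job(): hands the job in; it is judged then, once.
The state is a dict: "time_s": time; "joints": joint angles; "joint_velocities": joint speeds; "effort": joint torques, N m; "tcp_pos": TCP position; "ee_rot": TCP orientation; "wrist_force": force on the tool from outside, world axes, zero at the start; "moment": the same for the moment, N m; "gripper_width": opening from 0.0 (shut) to 1.0 (fully open); "gripper_force": force on a finger pad.
Only numpy, scipy, OpenCV 4.12 (cv2) and the standard library are available. Lean on these libraries where they do the work, as an engineer would, in place of code of your own. Each camera call takes 0.05 s, during which the arm holds its last target. There are 200 camera calls.

## Working session

There is one attempt and no reset: what is moved stays moved. The work goes in short steps, Python scripts to look and compute and a tool call to move; the robot and the scene stay as the last step left them, time stands still between calls to the robot, and variables do not carry over. Pictures are saved under pics/ and viewed, at most 10 in all, crops included, and the job is handed in when it is done.

Besides the shell and the picture viewer there is one more tool, called after ">>>" by a JSON object that holds its "method" and its "body", one argument or row to a line. drive_tool: Moves the arm, as the interface text tells. Its arguments: {"type":"object","properties":{"moves":{"type":"array","items":{"type":"object","properties":{"delta_pos":{"type":"array","items":{"type":"number"}},"turn":{"type":"number"},"claw":{"type":"number"}}}}},"required":["moves"]}

```bash
mkdir -p pics; cat > h.py <<'E'
import numpy as np, cv2
from station import monitor, cams, ticket
def cap(n):
    d=cams.capture(n); h,w=d["color"].shape[:2]
    f=h/2/np.tan(np.radians(d["vertical_fov"])/2)
    d["K"]=np.array([[f,0,d["cx"]],[0,f,d["cy"]],[0,0,1.]]); d["dist"]=np.array(d["dist"],float); d["E"]=np.array(d["extrinsics"]); return d
def cloud(d):
    h,w=d["range_z"].shape
    uv=np.stack(np.meshgrid(np.arange(w),np.arange(h)),-1).reshape(-1,1,2).astype(np.float64)
    n=cv2.undistortPoints(uv,d["K"],d["dist"]).reshape(h,w,2)
    z=d["range_z"][...,None]; p=np.concatenate([n*z,z],-1)
    return p@d["E"][:3,:3].T+d["E"][:3,3]
def save(n,img): cv2.imwrite("pics/"+n,img[...,::-1])
E
python3 - <<'E'
from h import *
a=cap("top");b=cap("scene")
np.savez("t0.npz",c=a["color"],p=cloud(a),pc=cloud(b),cs=b["color"])
save("top0.png",a["color"]);save("scene0.png",b["color"])
s=monitor.sense();print(s["tcp_pos"],s["ee_rot"],s["time_s"],s["wrist_force"]);print(a["E"],b["E"][:3,3])
E
```

```text
[0.2493541  0.57250643 0.22157219] [[ 9.16731226e-01 -3.99503860e-01 -7.25011078e-04]
 [-3.99504511e-01 -9.16729371e-01 -1.84557547e-03]
 [ 7.26755751e-05  1.98154186e-03 -9.99998034e-01]] 0.1 [0.04851414 0.35335031 0.79011764]
[[ 1.91851296e-02 -9.93126260e-01  1.15464987e-01  4.02379403e-01]
 [-9.99811972e-01 -1.93823796e-02 -5.85700689e-04  9.89001114e-02]
 [ 2.81966095e-03 -1.15432040e-01 -9.93311378e-01  1.38214897e+00]
 [ 0.00000000e+00  0.00000000e+00  0.00000000e+00  1.00000000e+00]] [ 1.15622077 -0.26940704  1.22121048]
```

View pics/top0.png

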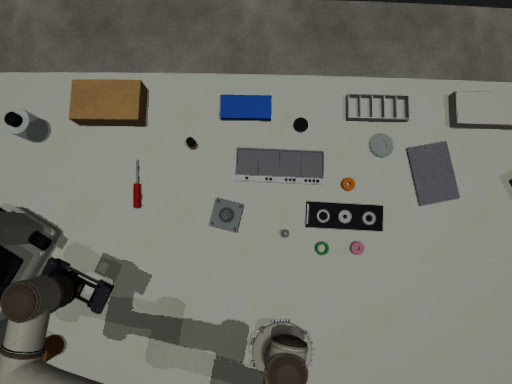

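View pics/scene0.png

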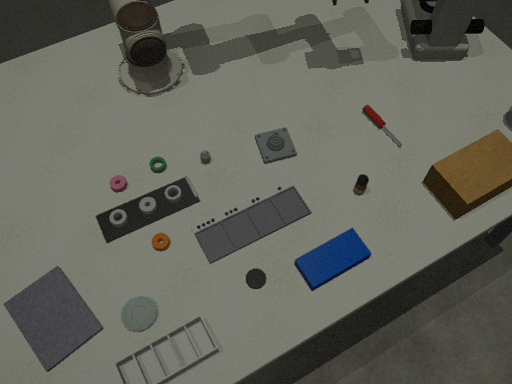

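Top view: the board is at (344,216), with collars at (323,215), (345,216) and (369,218) and the bare end stop at its left (+y) end at (307,215). The gauge is at (227,215) and the tray at (280,166), with 1 pip on its left. In the scene view the end stop is at (192,188), next to the collar at (173,193).
Things that could be taken for the wanted collar: grey collars at (345,216) and (369,218), orange ring (348,184), green ring (321,248), pink ring (357,248), objective (285,233). I choose (323,215), next to the stop, and check it in one crop.

```bash
python3 - <<'E'
from h import *
z=np.load("t0.npz");p=z["p"];c=z["c"]
def obj(n,u0,u1,v0,v1,zl,zh):
    q=p[v0:v1,u0:u1].reshape(-1,3);q=q[(q[:,2]>zl)&(q[:,2]<zh)]
    r=cv2.minAreaRect((q[:,:2]*1000).astype(np.float32)); print(n,len(q),q.mean(0).round(4),[np.round(x,1) for x in r],q[:,2].max().round(4))
print("bench",np.median(p[230:300,400:500,2]))
for n,u in (("c1",323),("c2",345),("c3",369)): obj(n,u-11,u+11,204,231,.017,.04)
obj("stop",300,313,198,234,.012,.04)
obj("board",300,390,196,236,.002,.03)
obj("gauge base",205,250,192,238,.008,.03)
obj("cone",205,250,192,238,.03,.1)
obj("tray",228,330,140,192,.002,.03)
obj("objective",277,293,224,242,.01,.08)
im=np.hstack([cv2.resize(c[195:240,290:400],None,fx=5,fy=5,interpolation=3),])
im2=cv2.resize(c[140:240,200:335],(550,407),interpolation=3)
save("crop.png",np.vstack([im,im2])[:600])
E
```

```text
bench 0.00043830429041513685
c1 90 [ 0.4577 -0.1343  0.0235] [array([ 458.3, -133.8]), array([41.3, 44.5]), np.float64(1.9)] 0.0292
c2 124 [ 0.4587 -0.2086  0.0241] [array([ 459.3, -208.6]), array([40.9, 44.5]), np.float64(26.1)] 0.0318
c3 100 [ 0.4565 -0.2916  0.0239] [array([ 456.5, -292. ]), array([43.3, 40.1]), np.float64(24.5)] 0.0302
stop 54 [ 0.4644 -0.0812  0.0173] [array([463.7, -84.5]), array([20.2, 69. ]), np.float64(80.1)] 0.0245
board 2117 [ 0.4607 -0.2117  0.0082] [array([ 462.7, -215.5]), array([136.4, 316. ]), np.float64(0.9)] 0.0298
gauge base 776 [0.4558 0.1977 0.0173] [array([443.5, 190. ]), array([122. , 120.9]), np.float64(76.9)] 0.0292
cone 69 [0.4551 0.1966 0.0515] [array([454.9, 198.4]), array([31.2, 27.2]), np.float64(89.5)] 0.0794
tray 3183 [0.6321 0.0171 0.0058] [array([634.5,  18. ]), array([183.1, 359.3]), np.float64(1.0)] 0.019
objective 54 [ 0.3967 -0.002   0.0376] [array([396.4,  -2.7]), array([23.6, 24. ]), np.float64(0.8)] 0.0487
```

View pics/crop.png

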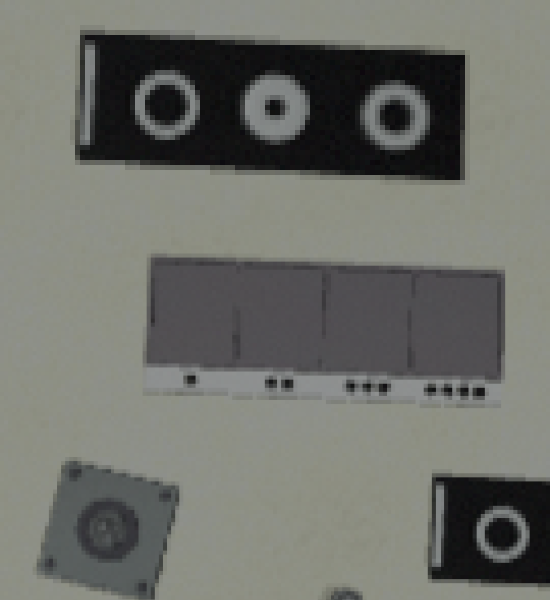

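The crop confirms it: the collar next to the stop strip (strip at (87,90), collar at (167,105) in the crop) is plain grey with a wide bore. I'll move above it with the closing axis along world x and look with the wrist camera.

```bash
cat >> h.py <<'E'
def plan(target,yaw,n,claw,nturn=None,cmd=None):
    "rows to go to TCP target (m), tool-x yaw (deg); rounded to 0.1mm / .001rad; straight line in world"
    s=monitor.sense(); p=np.array(s["tcp_pos"])*1e3; R=np.array(s["ee_rot"]); a=np.arctan2(R[1,0],R[0,0])
    if cmd is not None: p=np.array(cmd[:3])*1e3; a=np.radians(cmd[3])
    t=np.array(target)*1e3; da=(np.radians(yaw)-a+np.pi)%(2*np.pi)-np.pi; p0=p.copy(); a0=a; nt=nturn or n
    print("yaw now",np.degrees(a),"pos",p)
    for i in range(n):
        w=p0+(t-p0)*(i+1)/n-p; d=np.round([np.cos(a)*w[0]+np.sin(a)*w[1],np.sin(a)*w[0]-np.cos(a)*w[1],-w[2]],1)
        tr=round(-((a0+da*min(1,(i+1)/nt))-a),3)
        p=p+[np.cos(a)*d[0]+np.sin(a)*d[1],np.sin(a)*d[0]-np.cos(a)*d[1],-d[2]]; a-=tr
        print('{"delta_pos":[%g,%g,%g],"turn":%g,"claw":%g},'%(*d,tr,claw))
E
python3 - <<'E'
from h import *
plan([.43,-.10,.20],-90,12,1)
E
```

```text
yaw now -23.54720679094282 pos [249.35410318 572.5064278  221.57218503]
{"delta_pos":[36.2,45.4,1.8],"turn":0.097,"claw":1},
{"delta_pos":[40.4,41.6,1.8],"turn":0.096,"claw":1},
{"delta_pos":[44.2,37.6,1.8],"turn":0.097,"claw":1},
{"delta_pos":[47.7,33.1,1.8],"turn":0.097,"claw":1},
{"delta_pos":[50.6,28.4,1.8],"turn":0.096,"claw":1},
{"delta_pos":[53.1,23.3,1.8],"turn":0.097,"claw":1},
{"delta_pos":[55.1,18.1,1.8],"turn":0.097,"claw":1},
{"delta_pos":[56.7,12.7,1.8],"turn":0.096,"claw":1},
{"delta_pos":[57.6,7.2,1.8],"turn":0.097,"claw":1},
{"delta_pos":[58,1.6,1.8],"turn":0.097,"claw":1},
{"delta_pos":[57.9,-4,1.8],"turn":0.096,"claw":1},
{"delta_pos":[57.2,-9.6,1.8],"turn":0.097,"claw":1},
```

>>> {"method": "drive_tool", "body": {
  "moves": [
    {"delta_pos": [36,45,2],"turn": 0.097,"claw": 1},
    {"delta_pos": [40,42,2],"turn": 0.097,"claw": 1},
    {"delta_pos": [44,38,2],"turn": 0.097,"claw": 1},
    {"delta_pos": [48,33,2],"turn": 0.097,"claw": 1},
    {"delta_pos": [51,28,2],"turn": 0.097,"claw": 1},
    {"delta_pos": [53,23,2],"turn": 0.097,"claw": 1},
    {"delta_pos": [55,18,2],"turn": 0.097,"claw": 1},
    {"delta_pos": [57,13,2],"turn": 0.097,"claw": 1},
    {"delta_pos": [58,7,2],"turn": 0.097,"claw": 1},
    {"delta_pos": [58,2,2],"turn": 0.097,"claw": 1},
    {"delta_pos": [58,-4,2],"turn": 0.096,"claw": 1},
    {"delta_pos": [57,-10,2],"turn": 0.097,"claw": 1}
  ]
}}

```text
time_s: 1.6
tcp_pos: [0.4295, -0.1021, 0.1985]
ee_rot: [[-0.006, -1.0, 0.0], [-1.0, 0.006, 0.0], [-0.0, -0.0, -1.0]]
wrist_force: [1.1, 0.9, 1.6]
gripper_width: 1.001
gripper_force: 0.0
```

```bash
python3 - <<'E'
from h import *
d=cap("wrist");s=monitor.sense();print(s["time_s"],s["tcp_pos"],s["ee_rot"][0],s["wrist_force"])
print(d["E"].round(3)); np.savez("w1.npz",c=d["color"],p=cloud(d)); save("w1.png",d["color"])
E
```

```text
1.65 [ 0.43036075 -0.10695465  0.19798491] [-1.46298656e-02 -9.99892554e-01 -9.20940908e-04] [ 2.68733942 -3.79125797  1.97861116]
[[-1.     0.006  0.002  0.429]
 [ 0.007  0.962  0.271 -0.175]
 [-0.001  0.271 -0.962  0.36 ]
 [ 0.     0.     0.     1.   ]]
```

View pics/w1.png

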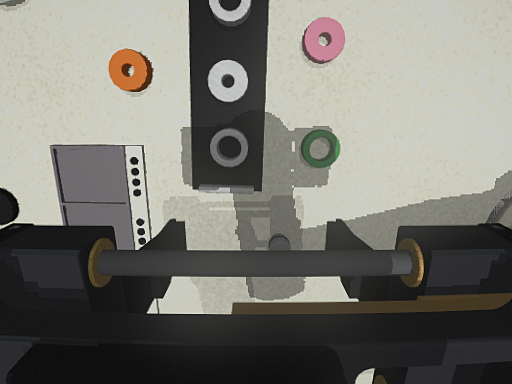

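The wrist view shows the first collar at (228,148), the stop strip at (227,188), and the other collars at (228,80) and (230,5). The green look-alike is at (320,148).

```bash
python3 - <<'E'
from h import *
z=np.load("w1.npz");p=z["p"];c=z["c"]
for n,u,v in (("c1",228,148),("c2",228,80)):
    q=p[v-30:v+30,u-30:u+30].reshape(-1,3);q=q[(q[:,2]>.021)&(q[:,2]<.03)]
    (x,y),r=cv2.minEnclosingCircle((q[:,:2]*1000).astype(np.float32)); 
    rr=np.hypot(q[:,0]-x/1e3,q[:,1]-y/1e3)
    print(n,len(q),np.median(q[:,2]),q.mean(0).round(4),x,y,r,"inner",np.percentile(rr,[1,3,5])*1e3)
q=p[180:197,195:262].reshape(-1,3);q=q[(q[:,2]>.012)&(q[:,2]<.03)];print("stop",len(q),q.mean(0),q.min(0),q.max(0))
plan([.4587,-.1335,.10],-90,2,1)
E
```

```text
c1 667 0.02299074545718377 [ 0.4616 -0.1342  0.023 ] 461.46978759765625 -132.968017578125 22.807889938354492 inner [14.05851725 14.55888666 14.75557099]
c2 1226 0.023034537250252868 [ 0.4605 -0.2088  0.023 ] 460.61175537109375 -208.52609252929688 22.939769744873047 inner [6.98286102 7.67983132 8.27661404]
stop 368 [ 0.46732068 -0.08160004  0.01638478] [ 0.43310487 -0.08611197  0.01206752] [ 0.50225337 -0.0755424   0.01971852]
yaw now -90.83826109020211 pos [ 430.36075276 -106.95465448  197.98490614]
{"delta_pos":[13.1,-14.4,49],"turn":-0.007,"claw":1},
{"delta_pos":[13.1,-14.2,49],"turn":-0.008,"claw":1},
```

>>> {"method": "drive_tool", "body": {
  "moves": [
    {"delta_pos": [13,-15.5,45],"turn": -0.015,"claw": 1},
    {"delta_pos": [13.5,-15.5,45],"turn": 0,"claw": 1},
    {"delta_pos": [0,0,30],"turn": 0,"claw": 1},
    {"delta_pos": [0,0,30],"turn": 0,"claw": 1},
    {"delta_pos": [0,0,25],"turn": 0,"claw": 1},
    {"delta_pos": [0,0,0],"turn": 0,"claw": 1},
    {"delta_pos": [0,0,0],"turn": 0,"claw": 1}
  ]
}}

```text
time_s: 2.52
tcp_pos: [0.4613, -0.1264, 0.0242]
ee_rot: [[0.012, -1.0, 0.001], [-1.0, -0.012, -0.0], [0.0, -0.001, -1.0]]
wrist_force: [-0.2, -0.4, -0.2]
gripper_width: 1.002
gripper_force: 0.0
```

```bash
python3 - <<'E'
from h import *
d=cap("wrist");s=monitor.sense();print(s["time_s"],s["tcp_pos"],s["ee_rot"],s["wrist_force"])
np.savez("w2.npz",c=d["color"],p=cloud(d)); save("w2.png",d["color"])
p=cloud(d);q=p.reshape(-1,3);q=q[(q[:,2]>.021)&(q[:,2]<.03)&(np.abs(q[:,0]-.461)<.028)&(np.abs(q[:,1]+.133)<.028)]
print(len(q),cv2.minEnclosingCircle((q[:,:2]*1000).astype(np.float32)))
E
```

```text
2.575 [ 0.46151625 -0.12643871  0.02458706] [[ 1.23051772e-02 -9.99921898e-01  2.18645178e-03]
 [-9.99924288e-01 -1.23052375e-02 -1.41332198e-05]
 [ 4.10369244e-05 -2.18611233e-03 -9.99997610e-01]] [0.99477493 0.54488671 0.60548464]
2232 ((461.65533447265625, -134.0177459716797), 22.952272415161133)
```

View pics/w2.png

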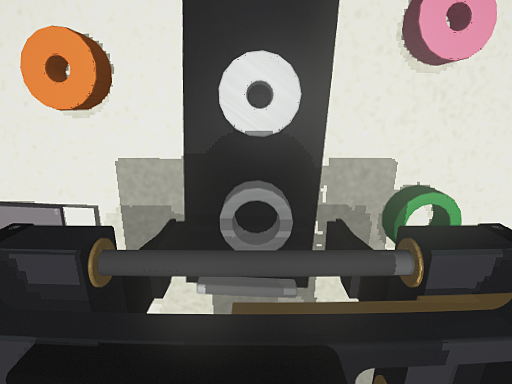

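Collar at (256,220) between the open fingers, well centred across. It needs about 7.5 mm along tool x and 17 mm down before the grip.

>>> {"method": "drive_tool", "body": {
  "moves": [
    {"delta_pos": [7.5,0,0],"turn": 0.012,"claw": 1},
    {"delta_pos": [0,0,9],"turn": 0,"claw": 1},
    {"delta_pos": [0,0,8],"turn": 0,"claw": 1},
    {"delta_pos": [0,0,0],"turn": 0,"claw": 1},
    {"delta_pos": [0,0,0],"turn": 0,"claw": 1}
  ]
}}

```text
time_s: 3.2
tcp_pos: [0.4607, -0.134, 0.0064]
ee_rot: [[0.0, -1.0, -0.0], [-1.0, -0.0, -0.0], [0.0, 0.0, -1.0]]
wrist_force: [-0.7, 0.3, -0.3]
gripper_width: 0.997
gripper_force: 0.0
```

>>> {"method": "drive_tool", "body": {
  "moves": [
    {"delta_pos": [0,0,0],"turn": 0,"claw": 0.6},
    {"delta_pos": [0,0,0],"turn": 0,"claw": 0.4},
    {"delta_pos": [0,0,0],"turn": 0,"claw": 0.4},
    {"delta_pos": [0,0,0],"turn": 0,"claw": 0.4},
    {"delta_pos": [0,0,0],"turn": 0,"claw": 0.4},
    {"delta_pos": [0,0,0],"turn": 0,"claw": 0.4}
  ]
}}

```text
time_s: 3.95
tcp_pos: [0.4607, -0.134, 0.0066]
ee_rot: [[0.0, -1.0, 0.0], [-1.0, -0.0, -0.0], [0.0, -0.0, -1.0]]
wrist_force: [-0.2, 0.1, 0.0]
gripper_width: 0.521
gripper_force: 30.0
```

>>> {"method": "drive_tool", "body": {
  "moves": [
    {"delta_pos": [0,0,-10],"turn": 0,"claw": 0.4},
    {"delta_pos": [0,0,-30],"turn": 0,"claw": 0.4},
    {"delta_pos": [0,0,-50],"turn": 0,"claw": 0.4},
    {"delta_pos": [0,0,-50],"turn": 0,"claw": 0.4},
    {"delta_pos": [-25,0,-15],"turn": 0,"claw": 0.4},
    {"delta_pos": [-50,0,0],"turn": 0,"claw": 0.4},
    {"delta_pos": [-60,0,0],"turn": 0,"claw": 0.4},
    {"delta_pos": [-60,1,0],"turn": 0,"claw": 0.4},
    {"delta_pos": [-60,2,0],"turn": 0,"claw": 0.4},
    {"delta_pos": [-60,2,0],"turn": 0,"claw": 0.4},
    {"delta_pos": [-40,1,0],"turn": 0,"claw": 0.4},
    {"delta_pos": [-20,0,0],"turn": 0,"claw": 0.4}
  ]
}}

```text
time_s: 5.45
tcp_pos: [0.4543, 0.2428, 0.1619]
ee_rot: [[0.002, -1.0, 0.0], [-1.0, -0.002, 0.0], [-0.0, -0.0, -1.0]]
wrist_force: [0.8, 0.7, -0.2]
gripper_width: 0.522
gripper_force: 30.0
```

>>> {"method": "drive_tool", "body": {
  "moves": [
    {"delta_pos": [0,0,0],"turn": 0,"claw": 0.4},
    {"delta_pos": [0,0,0],"turn": 0,"claw": 0.4},
    {"delta_pos": [0,0,0],"turn": 0,"claw": 0.4}
  ]
}}

```text
time_s: 5.82
tcp_pos: [0.4547, 0.2397, 0.1616]
ee_rot: [[-0.002, -1.0, -0.0], [-1.0, 0.002, -0.0], [0.0, 0.0, -1.0]]
wrist_force: [-0.2, -0.4, -0.7]
gripper_width: 0.523
gripper_force: 30.0
```

```bash
python3 - <<'E'
from h import *
d=cap("wrist");s=monitor.sense();t=s["tcp_pos"];print(s["time_s"],t,s["wrist_force"],s["gripper_width"])
p=cloud(d);np.savez("w3.npz",c=d["color"],p=p,E=d["E"],K=d["K"],t=t); save("w3.png",d["color"])
q=p.reshape(-1,3)
def circ(n,zl,zh,cx,cy,r):
    m=q[(q[:,2]>zl)&(q[:,2]<zh)&(np.hypot(q[:,0]-cx,q[:,1]-cy)<r)]
    if len(m)>3: print(n,len(m),m.mean(0).round(4),cv2.minEnclosingCircle((m[:,:2]*1000).astype(np.float32)))
circ("held",t[2]+.014,t[2]+.020,t[0],t[1],.03)
circ("tip",.075,.085,.455,.197,.02)
circ("land12",.0665,.0715,.455,.197,.03)
circ("guide",.019,.026,.455,.197,.035)
E
```

```text
5.875 [0.45475042 0.23987888 0.16167079] [-0.1541304   1.12553679 -0.72044895] 0.5219066214998651
held 1900 [0.4547 0.2308 0.1779] ((454.7572937011719, 234.61390686035156), 28.482778549194336)
tip 48 [0.4586 0.1988 0.0765] ((458.799560546875, 198.980712890625), 3.6157126426696777)
land12 15 [0.4601 0.1968 0.0701] ((458.82421875, 198.54148864746094), 5.708342552185059)
guide 1155 [0.4586 0.1975 0.0211] ((458.7428283691406, 199.0960693359375), 25.983970642089844)
```

View pics/w3.png

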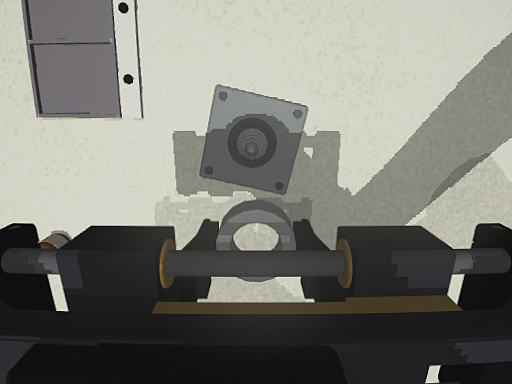

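The gauge (cone at (252,143)) is clear, and the held collar is at (256,232), partly behind the bar. I'll fit the collar's centre from its visible front edge.

```bash
python3 - <<'E'
from h import *
from scipy.optimize import least_squares
z=np.load("w3.npz");p=z["p"].reshape(-1,3);t=z["t"]
m=p[(abs(p[:,0]-t[0])<.03)&(abs(p[:,1]-t[1])<.04)&(p[:,2]>t[2]+.005)&(p[:,2]<t[2]+.03)]
print(np.histogram(m[:,2]-t[2],12))
m=m[(abs(m[:,0]-t[0])<.017)];zt=np.percentile(m[:,2],60)
h=np.histogram(m[:,2],40);zt=h[1][h[0].argmax()];m=m[abs(m[:,2]-zt)<.0015];print("top z-tcp",zt-t[2],len(m))
e=[];ei=[]
for x in np.arange(-.016,.017,.001):
    b=m[abs(m[:,0]-t[0]-x)<.0007]
    if len(b)>3: e.append(b[b[:,1].argmin(),:2])
    f=b[b[:,1]<t[1]] if len(b) else b
    if abs(x)<.008 and len(f): ei.append(f[f[:,1].argmax(),:2])
e=np.array(e);ei=np.array(ei)
r=least_squares(lambda v:np.hypot(e[:,0]-v[0],e[:,1]-v[1])-.023,[t[0],t[1]],loss="soft_l1",f_scale=.001)
print("outer",r.x,(r.x-t[:2])*1e3,np.std(r.fun)*1e3,len(e))
r=least_squares(lambda v:np.hypot(ei[:,0]-v[0],ei[:,1]-v[1])-v[2],[t[0],t[1],.0145],loss="soft_l1",f_scale=.001)
print("inner",r.x,(r.x[:2]-t[:2])*1e3,np.hypot(*(ei-[r.x[0],r.x[1]]).T)[:5])
E
```

```text
(array([ 123,  142,  133,  139,  354, 1519,  108,   65,   76,   88,   66,
         61]), array([0.00504558, 0.00712098, 0.00919638, 0.01127178, 0.01334717,
       0.01542257, 0.01749797, 0.01957337, 0.02164877, 0.02372416,
       0.02579956, 0.02787496, 0.02995036]))
top z-tcp 0.01604274255642313 1282
outer [0.45476775 0.24020985] [0.01733737 0.33096665] 0.2753260021712441 33
inner [0.45495597 0.23853321 0.01352121] [ 0.2055537  -1.34566939] [0.01328591 0.01357636 0.01357636 0.01413991 0.01341857]
```

>>> {"method": "drive_tool", "body": {
  "moves": [
    {"delta_pos": [20,-2,0],"turn": 0,"claw": 0.4},
    {"delta_pos": [21,-2,0],"turn": 0,"claw": 0.4},
    {"delta_pos": [0,0,25],"turn": 0,"claw": 0.4},
    {"delta_pos": [0,0,25],"turn": 0,"claw": 0.4},
    {"delta_pos": [0,0,15],"turn": 0,"claw": 0.4},
    {"delta_pos": [0,0,10],"turn": 0,"claw": 0.4},
    {"delta_pos": [0,0,5],"turn": 0,"claw": 0.4},
    {"delta_pos": [0,0,5],"turn": 0,"claw": 0.4},
    {"delta_pos": [0,0,0],"turn": 0,"claw": 0.4},
    {"delta_pos": [0,0,0],"turn": 0,"claw": 0.4}
  ]
}}

```text
time_s: 7.12
tcp_pos: [0.4589, 0.2002, 0.0769]
ee_rot: [[0.0, -1.0, 0.001], [-1.0, -0.0, 0.0], [-0.0, -0.001, -1.0]]
wrist_force: [0.0, -0.7, -0.1]
gripper_width: 0.521
gripper_force: 30.0
```

```bash
python3 - <<'E'
from h import *
d=cap("wrist");s=monitor.sense();t=s["tcp_pos"];print(s["time_s"],t,s["wrist_force"],s["gripper_width"])
p=cloud(d);np.savez("w4.npz",c=d["color"],p=p,t=t)
q=p.reshape(-1,3)
m=q[(q[:,2]>.012)&(q[:,2]<.0185)&(np.hypot(q[:,0]-.4588,q[:,1]-.199)<.08)]
print("base",len(m),cv2.minAreaRect((m[:,:2]*1000).astype(np.float32)))
a=d["color"][180:270,200:310]; save("w4.png",cv2.resize(a,None,fx=6,fy=6,interpolation=2))
E
```

```text
7.175 [0.45891577 0.20025144 0.07693445] [-0.5786786   0.72308477 -1.37431827] 0.5180759575071233
base 7949 ((458.5538330078125, 197.791748046875), (97.58161926269531, 100.25117492675781), 76.84715270996094)
```

View pics/w4.png

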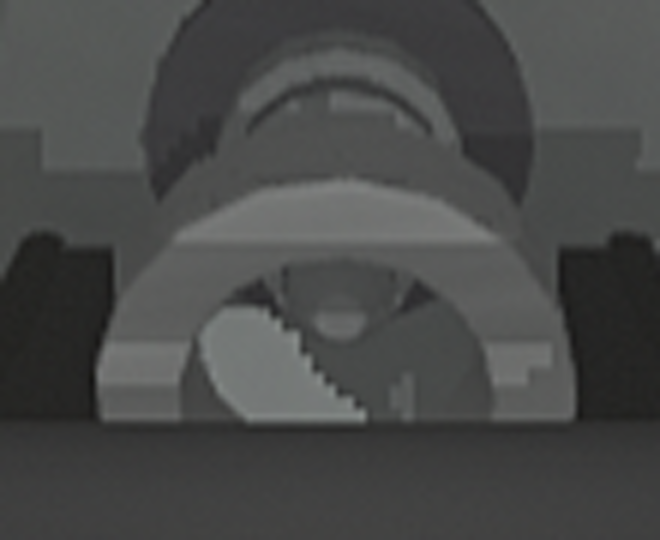

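The tip is at (340,320) in the crop, laterally centred in the bore (about 337). I'll check along y from the same depth image.

```bash
python3 - <<'E'
from h import *
from scipy.optimize import least_squares
z=np.load("w4.npz");p=z["p"].reshape(-1,3);t=z["t"]
m=p[(abs(p[:,2]-t[2]-.0165)<.002)&(abs(p[:,0]-t[0])<.017)&(abs(p[:,1]-t[1])<.04)]
e=[];w=[]
for x in np.arange(-.016,.017,.001):
    b=m[abs(m[:,0]-t[0]-x)<.0005]
    if len(b)>2: e.append(b[b[:,1].argmin(),:2])
e=np.array(e)
r=least_squares(lambda v:np.hypot(e[:,0]-v[0],e[:,1]-v[1])-.023,t[:2],loss="soft_l1",f_scale=.001)
print("outer",r.x,np.std(r.fun)*1e3)
k=p[(abs(p[:,2]-.077)<.003)&(np.hypot(p[:,0]-t[0],p[:,1]-t[1])<.009)]
print("tip",len(k),np.median(k,0),(k.min(0)+k.max(0))/2,np.ptp(k,axis=0))
E
```

```text
outer [0.45911385 0.20079109] 0.24029133503618402
tip 131 [0.45887073 0.1974081  0.07629554] [0.45886533 0.1979369  0.07611795] [0.00871571 0.00888578 0.00417969]
```

>>> {"method": "drive_tool", "body": {
  "moves": [
    {"delta_pos": [1.7,0,0],"turn": 0,"claw": 0.4},
    {"delta_pos": [0,0,3],"turn": 0,"claw": 0.4},
    {"delta_pos": [0,0,3],"turn": 0,"claw": 0.4},
    {"delta_pos": [0,0,3],"turn": 0,"claw": 0.4},
    {"delta_pos": [0,0,2],"turn": 0,"claw": 0.4},
    {"delta_pos": [0,0,0],"turn": 0,"claw": 0.4}
  ]
}}

```text
time_s: 7.92
tcp_pos: [0.4586, 0.1982, 0.0653]
ee_rot: [[-0.0, -1.0, -0.0], [-1.0, 0.0, -0.0], [0.0, 0.0, -1.0]]
wrist_force: [-0.6, 0.6, -1.3]
gripper_width: 0.519
gripper_force: 30.0
```

>>> {"method": "drive_tool", "body": {
  "moves": [
    {"delta_pos": [0,0,2],"turn": 0,"claw": 0.4},
    {"delta_pos": [0,0,2],"turn": 0,"claw": 0.4},
    {"delta_pos": [0,0,0],"turn": 0,"claw": 0.4}
  ]
}}

```text
time_s: 8.3
tcp_pos: [0.4586, 0.1982, 0.0614]
ee_rot: [[-0.0, -1.0, -0.0], [-1.0, 0.0, -0.0], [0.0, 0.0, -1.0]]
wrist_force: [0.7, -0.5, -1.1]
gripper_width: 0.516
gripper_force: 30.0
```

>>> {"method": "drive_tool", "body": {
  "moves": [
    {"delta_pos": [0,0,2],"turn": 0,"claw": 0.4},
    {"delta_pos": [0,0,2],"turn": 0,"claw": 0.4},
    {"delta_pos": [0,0,1],"turn": 0,"claw": 0.4},
    {"delta_pos": [0,0,1],"turn": 0,"claw": 0.4},
    {"delta_pos": [0,0,0],"turn": 0,"claw": 0.4}
  ]
}}

```text
time_s: 8.93
tcp_pos: [0.4587, 0.1983, 0.0555]
ee_rot: [[0.0, -1.0, -0.0], [-1.0, -0.0, -0.0], [0.0, 0.0, -1.0]]
wrist_force: [0.4, 0.6, -0.3]
gripper_width: 0.522
gripper_force: 30.0
```

>>> {"method": "drive_tool", "body": {
  "moves": [
    {"delta_pos": [0,0,2],"turn": 0,"claw": 0.4},
    {"delta_pos": [0,0,2],"turn": 0,"claw": 0.4},
    {"delta_pos": [0,0,0],"turn": 0,"claw": 0.4}
  ]
}}

```text
time_s: 9.3
tcp_pos: [0.4586, 0.1982, 0.0513]
ee_rot: [[-0.0, -1.0, -0.0], [-1.0, 0.0, -0.0], [0.0, 0.0, -1.0]]
wrist_force: [-0.1, -0.4, -0.1]
gripper_width: 0.523
gripper_force: 30.0
```

>>> {"method": "drive_tool", "body": {
  "moves": [
    {"delta_pos": [0,0,2],"turn": 0,"claw": 0.4},
    {"delta_pos": [0,0,1],"turn": 0,"claw": 0.4},
    {"delta_pos": [0,0,0],"turn": 0,"claw": 0.4}
  ]
}}

```text
time_s: 9.68
tcp_pos: [0.4587, 0.1983, 0.0485]
ee_rot: [[-0.0, -1.0, -0.0], [-1.0, 0.0, -0.0], [0.0, 0.0, -1.0]]
wrist_force: [0.4, -0.7, -0.5]
gripper_width: 0.517
gripper_force: 30.0
```

>>> {"method": "drive_tool", "body": {
  "moves": [
    {"delta_pos": [0,0,1],"turn": 0,"claw": 0.4},
    {"delta_pos": [0,0,1],"turn": 0,"claw": 0.4},
    {"delta_pos": [0,0,0],"turn": 0,"claw": 0.4}
  ]
}}

```text
time_s: 10.05
tcp_pos: [0.4586, 0.1983, 0.0465]
ee_rot: [[0.0, -1.0, -0.0], [-1.0, -0.0, -0.0], [0.0, 0.0, -1.0]]
wrist_force: [-0.3, 0.5, -0.6]
gripper_width: 0.525
gripper_force: 30.0
```

>>> {"method": "drive_tool", "body": {
  "moves": [
    {"delta_pos": [0,0,1],"turn": 0,"claw": 0.4},
    {"delta_pos": [0,0,0],"turn": 0,"claw": 0.4},
    {"delta_pos": [0,0,0],"turn": 0,"claw": 0.4}
  ]
}}

```text
time_s: 10.42
tcp_pos: [0.4587, 0.1983, 0.0455]
ee_rot: [[0.0, -1.0, -0.0], [-1.0, -0.0, -0.0], [0.0, 0.0, -1.0]]
wrist_force: [0.2, 0.2, -1.0]
gripper_width: 0.52
gripper_force: 30.0
```

>>> {"method": "drive_tool", "body": {
  "moves": [
    {"delta_pos": [0,0,1],"turn": 0,"claw": 0.4},
    {"delta_pos": [0,0,1],"turn": 0,"claw": 0.4},
    {"delta_pos": [0,0,0],"turn": 0,"claw": 0.4}
  ]
}}

```text
time_s: 10.8
tcp_pos: [0.4586, 0.1983, 0.0434]
ee_rot: [[-0.0, -1.0, -0.0], [-1.0, 0.0, -0.0], [0.0, 0.0, -1.0]]
wrist_force: [-0.8, -0.1, -0.3]
gripper_width: 0.523
gripper_force: 30.0
```

>>> {"method": "drive_tool", "body": {
  "moves": [
    {"delta_pos": [0,0,1],"turn": 0,"claw": 0.4},
    {"delta_pos": [0,0,1],"turn": 0,"claw": 0.4},
    {"delta_pos": [0,0,0],"turn": 0,"claw": 0.4}
  ]
}}

```text
time_s: 11.18
tcp_pos: [0.4587, 0.1983, 0.0414]
ee_rot: [[-0.0, -1.0, -0.0], [-1.0, 0.0, -0.0], [0.0, 0.0, -1.0]]
wrist_force: [0.3, -0.1, -0.6]
gripper_width: 0.523
gripper_force: 30.0
```

>>> {"method": "drive_tool", "body": {
  "moves": [
    {"delta_pos": [0,0,1],"turn": 0,"claw": 0.4},
    {"delta_pos": [0,0,1],"turn": 0,"claw": 0.4},
    {"delta_pos": [0,0,0],"turn": 0,"claw": 0.4}
  ]
}}

```text
time_s: 11.55
tcp_pos: [0.4586, 0.1983, 0.0395]
ee_rot: [[-0.0, -1.0, -0.0], [-1.0, 0.0, -0.0], [0.0, 0.0, -1.0]]
wrist_force: [0.1, -0.3, -0.9]
gripper_width: 0.515
gripper_force: 30.0
```

>>> {"method": "drive_tool", "body": {
  "moves": [
    {"delta_pos": [0,0,1],"turn": 0,"claw": 0.4},
    {"delta_pos": [0,0,1],"turn": 0,"claw": 0.4},
    {"delta_pos": [0,0,0],"turn": 0,"claw": 0.4}
  ]
}}

```text
time_s: 11.92
tcp_pos: [0.4586, 0.1982, 0.0374]
ee_rot: [[-0.0, -1.0, -0.0], [-1.0, 0.0, -0.0], [0.0, 0.0, -1.0]]
wrist_force: [-0.4, -0.1, -0.3]
gripper_width: 0.522
gripper_force: 30.0
```

>>> {"method": "drive_tool", "body": {
  "moves": [
    {"delta_pos": [0,0,1],"turn": 0,"claw": 0.4},
    {"delta_pos": [0,0,0],"turn": 0,"claw": 0.4}
  ]
}}

```text
time_s: 12.18
tcp_pos: [0.4586, 0.1983, 0.0365]
ee_rot: [[0.0, -1.0, -0.0], [-1.0, -0.0, -0.0], [0.0, 0.0, -1.0]]
wrist_force: [-0.5, 0.8, -1.2]
gripper_width: 0.522
gripper_force: 30.0
```

>>> {"method": "drive_tool", "body": {
  "moves": [
    {"delta_pos": [0,0,1],"turn": 0,"claw": 0.4},
    {"delta_pos": [0,0,0],"turn": 0,"claw": 0.4}
  ]
}}

```text
time_s: 12.42
tcp_pos: [0.4588, 0.1983, 0.0358]
ee_rot: [[0.0, -1.0, 0.0], [-1.0, -0.0, 0.0], [-0.0, -0.0, -1.0]]
wrist_force: [0.0, -0.6, 2.7]
gripper_width: 0.523
gripper_force: 30.0
```

>>> {"method": "drive_tool", "body": {
  "moves": [
    {"delta_pos": [0,0,1],"turn": 0,"claw": 0.4},
    {"delta_pos": [0,0,0],"turn": 0,"claw": 0.4}
  ]
}}

```text
time_s: 12.68
tcp_pos: [0.4589, 0.1984, 0.0351]
ee_rot: [[0.0, -1.0, 0.0], [-1.0, -0.0, 0.0], [-0.0, -0.0, -1.0]]
wrist_force: [-1.1, -0.1, 5.0]
gripper_width: 0.523
gripper_force: 30.0
```

>>> {"method": "drive_tool", "body": {
  "moves": [
    {"delta_pos": [0,0,1],"turn": 0,"claw": 0.4},
    {"delta_pos": [0,0,0],"turn": 0,"claw": 0.4}
  ]
}}

```text
time_s: 12.92
tcp_pos: [0.4589, 0.1984, 0.0344]
ee_rot: [[0.0, -1.0, 0.0], [-1.0, -0.0, 0.0], [-0.0, -0.0, -1.0]]
wrist_force: [-2.2, -0.3, 8.6]
gripper_width: 0.52
gripper_force: 30.0
```

>>> {"method": "drive_tool", "body": {
  "moves": [
    {"delta_pos": [0,0.3,1],"turn": 0,"claw": 0.4},
    {"delta_pos": [0,0,0],"turn": 0,"claw": 0.4},
    {"delta_pos": [0,0,0],"turn": 0,"claw": 0.4}
  ]
}}

```text
time_s: 13.3
tcp_pos: [0.4588, 0.1985, 0.0338]
ee_rot: [[0.001, -1.0, 0.001], [-1.0, -0.001, 0.0], [-0.0, -0.001, -1.0]]
wrist_force: [-1.3, -1.0, 10.7]
gripper_width: 0.522
gripper_force: 30.0
```

>>> {"method": "drive_tool", "body": {
  "moves": [
    {"delta_pos": [0,0.1,0.5],"turn": 0,"claw": 0.4},
    {"delta_pos": [0,0,0],"turn": 0,"claw": 0.4},
    {"delta_pos": [0,0,0],"turn": 0,"claw": 0.4},
    {"delta_pos": [0,0,0],"turn": 0,"claw": 0.4},
    {"delta_pos": [0,0,0],"turn": 0,"claw": 0.4}
  ]
}}

```text
time_s: 13.92
tcp_pos: [0.4589, 0.1985, 0.0335]
ee_rot: [[0.001, -1.0, 0.001], [-1.0, -0.001, 0.0], [-0.0, -0.001, -1.0]]
wrist_force: [-2.6, -1.9, 11.1]
gripper_width: 0.524
gripper_force: 30.0
```

```bash
python3 - <<'E'
from h import *
from scipy.optimize import least_squares
d=cap("wrist");s=monitor.sense();t=np.array(s["tcp_pos"]);print(s["time_s"],t,s["wrist_force"],s["moment"])
p=cloud(d).reshape(-1,3); save("w5.png",cv2.resize(d["color"][160:280,170:340],None,fx=4.4,fy=4.4,interpolation=2))
n=p[(np.hypot(p[:,0]-t[0],p[:,1]-t[1])<.012)&(p[:,2]>.05)&(p[:,2]<.082)]
print("cone top z",np.percentile(n[:,2],[50,90,98]) if len(n) else None)
m=p[(abs(p[:,2]-t[2]-.0165)<.003)&(abs(p[:,0]-t[0])<.02)&(p[:,1]<t[1]-.008)&(p[:,1]>t[1]-.024)]
A=np.c_[m[:,:2]-t[:2],np.ones(len(m))];print("collar top plane",len(m),np.linalg.lstsq(A,m[:,2]-t[2],rcond=None)[0])
E
```

```text
13.975 [0.45886388 0.19849633 0.03351044] [-2.33016812 -1.41898914 11.42048304] [-0.27928554  0.75169726 -0.02933436]
cone top z [0.05406348 0.06194361 0.06308067]
collar top plane 1316 [-0.00157672  0.07405156  0.01745451]
```

View pics/w5.png

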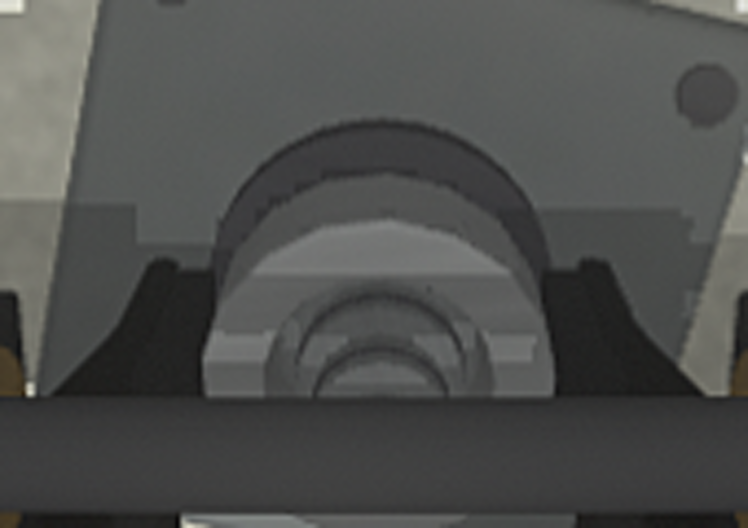

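Cone shows through the bore at about (380,350) in the crop, centred, with the collar bearing on the shoulder low on the cone. I'll check the collar's squareness against the unloaded picture.

```bash
python3 - <<'E'
from h import *
def fit(p,t,n):
    x=p-t; r=np.hypot(x[:,0],x[:,1])
    m=x[(abs(x[:,2]-.0165)<.003)&(r>.016)&(r<.0215)&(abs(x[:,0])<.018)&(x[:,1]<.015)]
    for _ in range(6):
        A=np.c_[m[:,:2],np.ones(len(m))];k=np.linalg.lstsq(A,m[:,2],rcond=None)[0];e=m[:,2]-A@k;m=m[abs(e)<max(2*e.std(),.0002)]
    print(n,len(m),k.round(4),e.std())
z=np.load("w4.npz");fit(z["p"].reshape(-1,3),z["t"],"before")
d=cap("wrist");s=monitor.sense();fit(cloud(d).reshape(-1,3),np.array(s["tcp_pos"]),"pressed");print(s["time_s"],s["wrist_force"],s["moment"])
E
```

```text
before 750 [-0.0009  0.0011  0.0164] 0.0004393339285187638
pressed 783 [0.003  0.0023 0.0166] 0.0005036806715549612
14.025 [-2.33180963 -1.15372734 10.85550078] [-0.32913108  0.80871932 -0.03263985]
```

>>> {"method": "drive_tool", "body": {
  "moves": [
    {"delta_pos": [0,0.2,0.4],"turn": 0,"claw": 0.4},
    {"delta_pos": [0,0,0],"turn": 0,"claw": 0.4},
    {"delta_pos": [0,0,0],"turn": 0,"claw": 0.4},
    {"delta_pos": [0,0,0],"turn": 0,"claw": 0.4}
  ]
}}

```text
time_s: 14.52
tcp_pos: [0.4588, 0.1985, 0.0333]
ee_rot: [[0.001, -1.0, 0.002], [-1.0, -0.001, 0.0], [-0.0, -0.002, -1.0]]
wrist_force: [-2.3, -1.9, 12.8]
gripper_width: 0.52
gripper_force: 30.0
```

>>> {"method": "drive_tool", "body": {
  "moves": [
    {"delta_pos": [0,0,-3],"turn": 0,"claw": 0.4},
    {"delta_pos": [0,0,-5],"turn": 0,"claw": 0.4},
    {"delta_pos": [0,0,-10],"turn": 0,"claw": 0.4},
    {"delta_pos": [0,0,-15],"turn": 0,"claw": 0.4},
    {"delta_pos": [0,0,-20],"turn": 0,"claw": 0.4},
    {"delta_pos": [0,0,-30],"turn": 0,"claw": 0.4},
    {"delta_pos": [0,0,-30],"turn": 0,"claw": 0.4},
    {"delta_pos": [0,0,-10],"turn": 0,"claw": 0.4},
    {"delta_pos": [0,0,0],"turn": 0,"claw": 0.4}
  ]
}}

```text
time_s: 15.65
tcp_pos: [0.458, 0.1984, 0.1547]
ee_rot: [[-0.0, -1.0, 0.0], [-1.0, 0.0, 0.001], [-0.001, -0.0, -1.0]]
wrist_force: [0.0, -0.3, -1.3]
gripper_width: 0.523
gripper_force: 30.0
```

```bash
python3 - <<'E'
from h import *
p=np.load("w1.npz")["p"]
for n,v,u in (("corner -y far",147,53),("lip/-y",147,125),("lip right",147,143),("floor mid",176,88),("divider",204,90)): print(n,p[v,u].round(4))
q=p[140:235,45:150].reshape(-1,3);m=q[(q[:,2]>.0065)&(q[:,2]<.011)];print(len(m),m.min(0),m.max(0))
t=np.load("t0.npz");pt=t["p"]
q=pt[140:190,228:330].reshape(-1,3);m=q[(q[:,2]>.007)&(q[:,2]<.012)];print(len(m),np.percentile(m,[1,99],axis=0))
s=monitor.sense();print(s["tcp_pos"],s["wrist_force"])
plan([.63,-.05,.15],-90,7,.4)
E
```

```text
corner -y far [ 0.6852 -0.1358  0.0088]
lip/-y [ 0.5936 -0.1337  0.0045]
lip right [ 0.5726 -0.1328 -0.0006]
floor mid [ 0.648  -0.0969  0.0042]
divider [ 0.6493 -0.0598  0.0081]
1339 [ 0.57364941 -0.13843962  0.0065016 ] [ 0.69379234 -0.01618898  0.01031149]
828 [[ 0.57036286 -0.13747282  0.00703562]
 [ 0.70722905  0.16942391  0.01179277]]
[0.45796804 0.19837981 0.15473999] [ 0.04310653 -0.27774053 -1.26974141]
yaw now -90.01020834187673 pos [457.96804159 198.37980944 154.73999431]
{"delta_pos":[35.5,-24.6,0.7],"turn":-0,"claw":0.4},
{"delta_pos":[35.5,-24.6,0.7],"turn":-0,"claw":0.4},
{"delta_pos":[35.4,-24.5,0.6],"turn":-0,"claw":0.4},
{"delta_pos":[35.5,-24.6,0.7],"turn":-0,"claw":0.4},
{"delta_pos":[35.5,-24.6,0.7],"turn":-0,"claw":0.4},
{"delta_pos":[35.5,-24.6,0.7],"turn":-0,"claw":0.4},
{"delta_pos":[35.4,-24.6,0.6],"turn":-0,"claw":0.4},
```

>>> {"method": "drive_tool", "body": {
  "moves": [
    {"delta_pos": [30,-20,0],"turn": 0,"claw": 0.4},
    {"delta_pos": [40,-28,0],"turn": 0,"claw": 0.4},
    {"delta_pos": [45,-32,0],"turn": 0,"claw": 0.4},
    {"delta_pos": [45,-32,0],"turn": 0,"claw": 0.4},
    {"delta_pos": [45,-32,0],"turn": 0,"claw": 0.4},
    {"delta_pos": [35,-24,0],"turn": 0,"claw": 0.4},
    {"delta_pos": [18,-14,0],"turn": 0,"claw": 0.4},
    {"delta_pos": [0,0,0],"turn": 0,"claw": 0.4},
    {"delta_pos": [0,0,0],"turn": 0,"claw": 0.4},
    {"delta_pos": [0,0,0],"turn": 0,"claw": 0.4}
  ]
}}

```text
time_s: 16.9
tcp_pos: [0.6395, -0.0588, 0.1543]
ee_rot: [[0.001, -1.0, -0.001], [-1.0, -0.001, 0.0], [-0.0, 0.001, -1.0]]
wrist_force: [0.0, 1.1, -0.7]
gripper_width: 0.522
gripper_force: 30.0
```

```bash
python3 - <<'E'
from h import *
d=cap("wrist");s=monitor.sense();t=np.array(s["tcp_pos"]);print(s["time_s"],t,s["wrist_force"],s["gripper_width"])
p=cloud(d);np.savez("w6.npz",c=d["color"],p=p,t=t); save("w6.png",d["color"])
q=p.reshape(-1,3);m=q[(q[:,2]>.0068)&(q[:,2]<.0105)&(abs(q[:,0]-.64)<.07)&(q[:,1]<-.05)&(q[:,1]>-.16)]
print(len(m));k=m[abs(m[:,1]+.098)<.025]
for a,b in ((.58,.62),(.66,.71)):
    g=k[(k[:,0]>a)&(k[:,0]<b)];print(len(g),np.percentile(g[:,0],[2,50,98]) if len(g) else "")
k=m[abs(m[:,0]-.645)<.03]
for a,b in ((-.08,-.05),(-.15,-.12)):
    g=k[(k[:,1]>a)&(k[:,1]<b)];print(len(g),np.percentile(g[:,1],[2,50,98]) if len(g) else "")
E
```

```text
16.95 [ 0.63962633 -0.05878855  0.1545862 ] [-0.12707472 -1.0533393  -0.42629289] 0.5199722830327717
1406
347 [0.58049771 0.59468806 0.5993216 ]
175 [0.6872896  0.68926724 0.69144011]
191 [-0.06243312 -0.06009119 -0.05789764]
225 [-0.13717036 -0.13512528 -0.13310297]
```

View pics/w6.png

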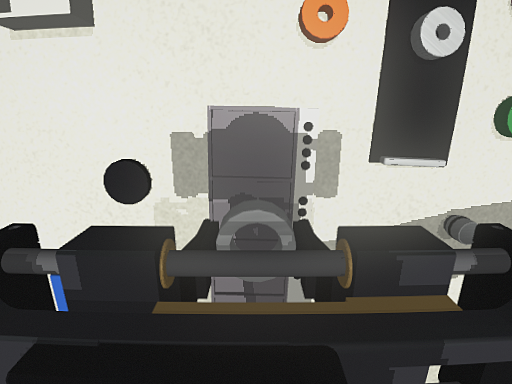

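The bay with 4 pips (pips at (307,127)–(307,165)) is ahead at (255,145); the held collar is at (256,230). I'll move 39 mm along tool x and −3.5 mm along tool y, then lower.

>>> {"method": "drive_tool", "body": {
  "moves": [
    {"delta_pos": [20,-2,0],"turn": 0,"claw": 0.4},
    {"delta_pos": [19,-1.5,0],"turn": 0,"claw": 0.4},
    {"delta_pos": [0,0,30],"turn": 0,"claw": 0.4},
    {"delta_pos": [0,0,40],"turn": 0,"claw": 0.4},
    {"delta_pos": [0,0,30],"turn": 0,"claw": 0.4},
    {"delta_pos": [0,0,15],"turn": 0,"claw": 0.4},
    {"delta_pos": [0,0,10],"turn": 0,"claw": 0.4},
    {"delta_pos": [0,0,5],"turn": 0,"claw": 0.4},
    {"delta_pos": [0,0,0],"turn": 0,"claw": 0.4},
    {"delta_pos": [0,0,0],"turn": 0,"claw": 0.4}
  ]
}}

```text
time_s: 18.2
tcp_pos: [0.6442, -0.0986, 0.0256]
ee_rot: [[0.0, -1.0, 0.002], [-1.0, -0.0, -0.0], [0.0, -0.002, -1.0]]
wrist_force: [0.5, 0.8, -0.5]
gripper_width: 0.523
gripper_force: 30.0
```

>>> {"method": "drive_tool", "body": {
  "moves": [
    {"delta_pos": [0,1,5],"turn": 0,"claw": 0.4},
    {"delta_pos": [0,0,4],"turn": 0,"claw": 0.4},
    {"delta_pos": [0,0,4],"turn": 0,"claw": 0.4},
    {"delta_pos": [0,0,3],"turn": 0,"claw": 0.4},
    {"delta_pos": [0,0,2],"turn": 0,"claw": 0.4},
    {"delta_pos": [0,0,0],"turn": 0,"claw": 0.4},
    {"delta_pos": [0,0,0],"turn": 0,"claw": 0.4}
  ]
}}

```text
time_s: 19.08
tcp_pos: [0.6427, -0.0987, 0.0067]
ee_rot: [[-0.0, -1.0, 0.0], [-1.0, 0.0, 0.0], [-0.0, -0.0, -1.0]]
wrist_force: [0.6, -0.3, -0.5]
gripper_width: 0.52
gripper_force: 30.0
```

>>> {"method": "drive_tool", "body": {
  "moves": [
    {"delta_pos": [0,0,0.5],"turn": 0,"claw": 0.4},
    {"delta_pos": [0,0,0.5],"turn": 0,"claw": 0.4},
    {"delta_pos": [0,0,0],"turn": 0,"claw": 0.4}
  ]
}}

```text
time_s: 19.45
tcp_pos: [0.6427, -0.0987, 0.0066]
ee_rot: [[0.0, -1.0, 0.0], [-1.0, -0.0, -0.0], [0.0, -0.0, -1.0]]
wrist_force: [-1.9, 0.9, 5.1]
gripper_width: 0.52
gripper_force: 30.0
```

Contact with the floor. I'll open a little, then rise.

>>> {"method": "drive_tool", "body": {
  "moves": [
    {"delta_pos": [0,0,-0.7],"turn": 0,"claw": 0.4},
    {"delta_pos": [0,0,0],"turn": 0,"claw": 0.57},
    {"delta_pos": [0,0,0],"turn": 0,"claw": 0.57},
    {"delta_pos": [0,0,0],"turn": 0,"claw": 0.57}
  ]
}}

```text
time_s: 19.95
tcp_pos: [0.6425, -0.0987, 0.006]
ee_rot: [[-0.0, -1.0, -0.0], [-1.0, 0.0, 0.0], [-0.0, 0.0, -1.0]]
wrist_force: [0.7, -0.7, -0.5]
gripper_width: 0.565
gripper_force: 0.0
```

>>> {"method": "drive_tool", "body": {
  "moves": [
    {"delta_pos": [0,0,-4],"turn": 0,"claw": 0.57},
    {"delta_pos": [0,0,-8],"turn": 0,"claw": 0.57},
    {"delta_pos": [0,0,-15],"turn": 0,"claw": 0.57},
    {"delta_pos": [0,0,-30],"turn": 0,"claw": 0.57},
    {"delta_pos": [-10,0,-40],"turn": 0,"claw": 0.57},
    {"delta_pos": [-30,0,-40],"turn": 0,"claw": 0.57},
    {"delta_pos": [0,0,0],"turn": 0,"claw": 0.57},
    {"delta_pos": [0,0,0],"turn": 0,"claw": 0.57}
  ]
}}

```text
time_s: 20.95
tcp_pos: [0.6423, -0.0585, 0.144]
ee_rot: [[0.0, -1.0, 0.001], [-1.0, -0.0, 0.0], [-0.0, -0.001, -1.0]]
wrist_force: [0.1, -0.2, -0.5]
gripper_width: 0.571
gripper_force: 0.0
```

```bash
python3 - <<'E'
from h import *
d=cap("wrist");s=monitor.sense();print(s["time_s"],s["tcp_pos"],s["wrist_force"],s["gripper_width"])
p=cloud(d).reshape(-1,3); save("w7.png",d["color"])
m=p[(p[:,2]>.019)&(p[:,2]<.03)&(np.hypot(p[:,0]-.643,p[:,1]+.098)<.05)]
print(len(m),m[:,2].std(),np.median(m[:,2]),cv2.minEnclosingCircle((m[:,:2]*1000).astype(np.float32)))
A=np.c_[m[:,:2]-m[:,:2].mean(0),np.ones(len(m))];print(np.linalg.lstsq(A,m[:,2],rcond=None)[0])
E
```

```text
21.0 [ 0.64186762 -0.05890915  0.14299831] [-0.82824112  0.038391    0.10220503] 0.569702556577913
997 0.0008753289163761183 0.022928926840715347 ((642.9191284179688, -97.86641693115234), 22.88092041015625)
[ 0.00161918 -0.00568544  0.02286466]
```

View pics/w7.png

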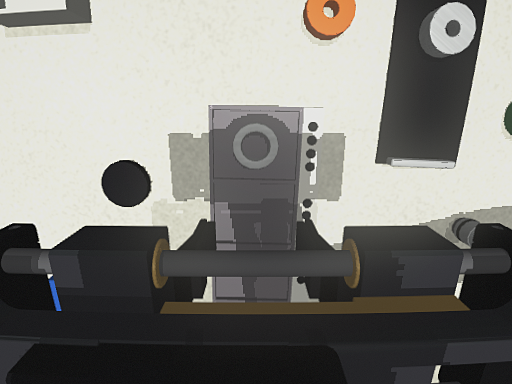

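The collar lies flat and centred in the 4-pip bay (collar at (255,146)), the middle collar still stands at (450,28), and the first place is empty.

```bash
python3 -c "
from h import *
print(ticket.finish_job())"
```

```text
the job is handed in; nothing more can be done
None
```

The collar from beside the end stop stopped on step 4 and was pressed home there with about 12–13 N; it now lies flat in the 4-pip bay, and the job is handed in (no verdict was returned).

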